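# Seat a model-car chassis plate on its jig pins

## Robot

A 6-joint arm with a two-finger parallel gripper is mounted at the origin on the work surface. World frame = base frame: x ahead of the robot, y to its left, z up, the work surface at z = 0. Lengths are in m, angles in rad, forces in N, time in s.
With the tool pointing down it reaches from about 0.3 to 0.825 m from the base axis. Payload 5.4 kg.
Tool frame: the origin (TCP) lies at the very end of the fingers, on their centre line; the grasp point (between the pads) lies 19 mm behind it; z points along the fingers, x is the direction in which the jaws open and shut, and the axes are right-handed (so a half turn about z gives the same grasp; the last joint's range is limited). The gripper opens to 92 mm and grips with 3 to 60 N. Pads are 20 mm wide; open, the fingers measure 128 mm over their backs; the gripper's body (75 mm by 189 mm) begins 69 mm behind the grasp point.
Start: joints at [1.1, 0.158, 1.597, -0, 1.386, -0.21], TCP at [0.148, 0.556, 0.215] pointing down, gripper open.
Joint ranges: [-2.91, 2.91], [-0.94, 2.29], [0.18, 2.7], [-1.29, 4.43], [0.17, 2.64], [-3, 3]. Speed limits (rad/s): [2.57, 2.57, 3.14, 3.14, 3.14, 3.14].

## Interface

Orientations are given as a rotation vector (axis times angle).
In Python, from workcell import bot gives the robot as it stands. Calls block until the motion is done:
- bot.goto(position, orientation): joint-space move of the TCP to a pose.
- bot.line_to(position, rot=None, max_speed=0.15): straight line of the TCP; rot=None keeps the orientation; max_speed is the mean speed in m/s.
- bot.set_joints(angles): joint-space move.
- bot.set_gripper(opening, newtons=None): opening from 0.0 (shut) to 1.0 (fully open); newtons is the grip in N (None keeps the last); returns when the fingers have stopped.
- bot.hold(seconds).
- bot.inverse_kinematics(position, orientation): joint angles nearest the present ones, or None.
- bot.read_camera(name): name is "side" or "top"; returns a dict with "pixels" (400x640x3 uint8, blue, green, red), "fx", "fy", "cx", "cy" (pixels), "R" (3x3) and "t" (3): a world point X has camera coordinates R X + t. Camera axes: x right, y down, z forward; pixel columns grow to the right and rows downward; lengths in m; the calibration is good to about 2 mm. A picture is of the moment at which its call begins. There is no depth.
A pose or a line that the arm cannot do raises bot.MotionError and nothing moves.
- bot.job_done(): hands the job in, once; it reports no verdict.
Readings, each from a call of its own:
- bot.current_clock(): time.
- bot.current_joints(): joint angles.
- bot.current_joint_vel(): joint speeds.
- bot.current_effort(): joint torques, N m.
- bot.current_ee_pos(): TCP position.
- bot.current_tool_rot(): TCP orientation.
- bot.current_contact_force(): force on the tool from outside, world axes, zero at the start.
- bot.current_ft_torque(): the same for the moment, N m.
- bot.current_opening(): opening from 0.0 (shut) to 1.0 (fully open).
Only numpy, scipy, OpenCV 4.12 (cv2) and the standard library are available. Lean on these libraries where they do the work, as an engineer would, in place of code of your own. Each camera call takes 0.05 s, during which the arm holds its last target. There are 200 camera calls.

## Task

Using only pushes with the fingertips or the outside of the fingers, nudge the white chassis plate across the raised deck of the wooden jig, off the deck's edge, until its two holes drop over the two steel locating pins and it lies flat in the lower part of the jig. Do not pinch the plate, pick it up or tip it over, and leave the other things on the table where they are; finish with the hand clear.

Things in the scene. Friction and masses are not known exactly. Their poses are not given: they have to be found in the camera images.
- jig: Fixed wooden assembly jig on the table, 250 mm (its x) by 320 mm (its y), in two levels, no side fences. Origin on the table top, midway between its two pins. The plate is pushed along the jig's +x, away from the robot (turned up to 0.4 rad either way from world x); z up. Board runs from x = -175 to x = 75 mm.
- deck_edge (a point): Middle of the far edge of the jig's raised deck, on its top. The deck is flat, 20 mm above the table, spans jig x = -175 to -33 mm and the full 320 mm width; at this edge it steps down 8 mm to the nest floor.
- nest (a point): Point on the nest floor (12 mm above the table), at jig x = 5 mm, y = 0: where the centre of the plate's underside lies when its holes are centred on the pins, at plate yaw = jig yaw; the plate is then 3 mm clear of the deck step and 2 mm clear of the backstop.
- backstop (a point): Middle of the near top edge of the backstop, a low wooden batten across the far side of the nest: face at jig x = 42 mm, 18 mm thick, 220 mm long, top 24 mm above the table.
- pin_left (a point): Tip of the steel locating pin at jig x = 0, y = +60 mm. Pin 7 mm in diameter, 7.5 mm tall above the nest floor, its upper 3.8 mm tapering to 3 mm across; the tip is 19.5 mm above the table, 0.5 mm below the deck's top.
- pin_right (a point): Tip of the other, equal pin at jig x = 0, y = -60 mm.
- plate: Loose white flat plate, 70 (its x) x 170 (its y) x 6 mm thick, 40 to 80 g. Origin at centre of underside, z up; turned at most 0.28 rad from the jig. Starts flat on the deck, centre 80 to 105 mm short of the pins' line in jig x, up to 25 mm to either side. Leaving the deck it rides on the pin tips, may tilt forward a little, then drops. Seated, its top is 18 mm above the table.
- hole_left (a point): Centre, on the underside, of the plate's through hole at plate x = -5 mm, y = +60 mm. Hole 11 mm in diameter, so 2 mm play all round on the pin. Belongs on pin_left.
- hole_right (a point): The other, equal hole at plate x = -5 mm, y = -60 mm. Belongs on pin_right.
- wheels: Bystander: stack of small wooden wheels (one piece), 44 mm across, 36 mm tall, standing on the table beyond the jig's +y side. Origin under its centre.
- battery: Bystander: black battery box 60 x 32 x 20 mm lying on the table beyond the jig's -y side. Origin under its centre.
- glue: Bystander: small glue bottle 36 mm across, 85 mm tall, standing on the table beyond the jig's +y side. Origin under its centre.
- strip: Bystander: flat wooden strip 100 x 22 x 4 mm lying on the table beyond the jig's -y side. Origin under its centre.
Things that resemble listed ones, but are neither listed nor needed, are in the scene too. There is more than one size of the plate; the one meant has the size given above.

How it is judged:
By the outcome, as a careful person would: the job done as asked, in the order asked, and still so for the second after the job is handed in, with the robot touching nothing.
It also fails if it takes over 72 s, if anything falls off the work surface, if the arm or the gripper's body presses on something with over 40 N, if the wrist force passes 120 N, or if a joint passes its speed limit or range.

## Working session

There is one attempt and no reset: what is moved stays moved. The work goes in short steps, each a Python script; the robot and the scene stay as the last script left them, time stands still between calls to the robot, and variables do not carry over. Pictures are saved under pics/ and viewed, about 8 in all and at most 12, crops included, and the job is handed in when it is done.

```bash
mkdir -p pics; ls; python3 - <<'E'
from workcell import bot
import cv2
for n in ("top","side"):
    c=bot.read_camera(n); cv2.imwrite(f"pics/{n}0.png",c["pixels"]); print(n,c["fx"],c["cx"],c["cy"],c["R"],c["t"])
print(bot.current_clock())
E
```

```text
pics
top 475.99730436153936 315.44219387134547 202.2192917886121 [[ 0.02323244 -0.9993116   0.02892355]
 [-0.99106249 -0.02682282 -0.1306739 ]
 [ 0.13135976 -0.02562917 -0.99100341]] [0.01318217 0.52890779 1.02042524]
side 385.22390717647255 315.1990361085844 195.00419687413677 [[ 0.65753553 -0.7532511  -0.01611853]
 [-0.58198233 -0.49421073 -0.64579589]
 [ 0.47848051  0.43401444 -0.76333994]] [-0.30574188  0.34625508  0.66530558]
0.1
```

View pics/top0.png

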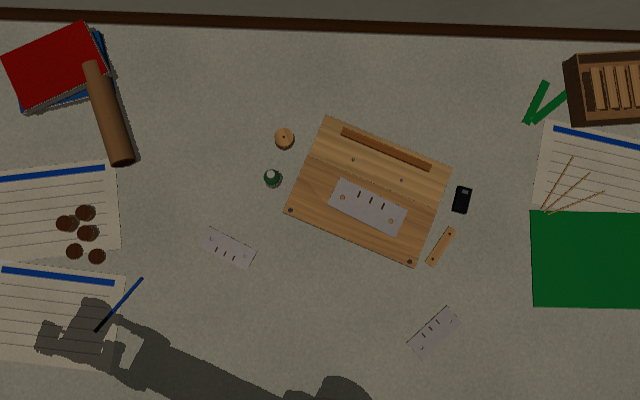

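View pics/side0.png

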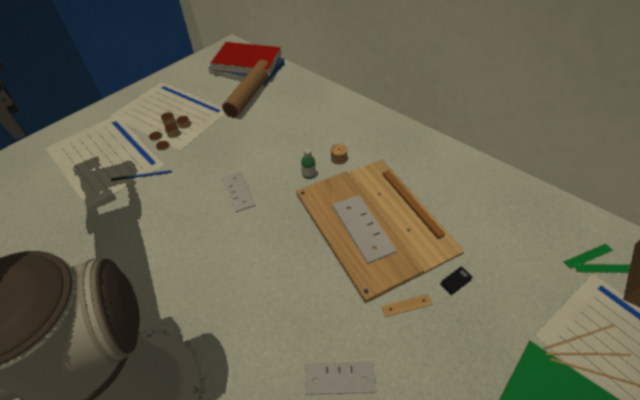

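```bash
cat > h.py <<'E'
from workcell import bot
import cv2, numpy as np
def ray(c,uv,z):
    d=np.array([(uv[0]-c["cx"])/c["fx"],(uv[1]-c["cy"])/c["fy"],1.]); o=-c["R"].T@c["t"]; d=c["R"].T@d
    return (o+d*(z-o[2])/d[2])
def proj(c,X):
    p=c["R"]@np.asarray(X)+c["t"]; return np.array([c["fx"]*p[0]/p[2]+c["cx"],c["fy"]*p[1]/p[2]+c["cy"]])
def white(c):
    hsv=cv2.cvtColor(c["pixels"],cv2.COLOR_BGR2HSV); b=c["pixels"].astype(int)
    return hsv
E
python3 - <<'E'
from h import *
c=bot.read_camera("top"); im=c["pixels"]
for p in [(340,190),(300,200),(370,150),(395,225),(350,140),(227,235),(250,200),(433,325)]: print(p,im[p[1],p[0]],cv2.cvtColor(im,cv2.COLOR_BGR2HSV)[p[1],p[0]])
cv2.imwrite("pics/crop1.png",cv2.resize(im[105:275,270:470],None,fx=3.5,fy=3.5,interpolation=cv2.INTER_CUBIC))
cs=cv2.cvtColor(im,cv2.COLOR_BGR2HSV)
m=((cs[...,1]<45)&(cs[...,2]>115)).astype(np.uint8)*255
m=cv2.morphologyEx(m,cv2.MORPH_CLOSE,np.ones((5,5)))
for k in cv2.findContours(m,cv2.RETR_EXTERNAL,cv2.CHAIN_APPROX_NONE)[0]:
    if 500<cv2.contourArea(k)<6000:
        r=cv2.minAreaRect(k); print(r)
E
```

```text
(340, 190) [ 98 104 112] [ 13  32 112]
(300, 200) [ 51  84 117] [ 15 144 117]
(370, 150) [ 59  96 125] [ 17 135 125]
(395, 225) [ 94 100 107] [ 14  31 107]
(350, 140) [ 59  96 125] [ 17 135 125]
(227, 235) [60 66 69] [20 33 69]
(250, 200) [ 88 100 105] [ 21  41 105]
(433, 325) [ 90  96 102] [ 15  30 102]
```

View pics/crop1.png

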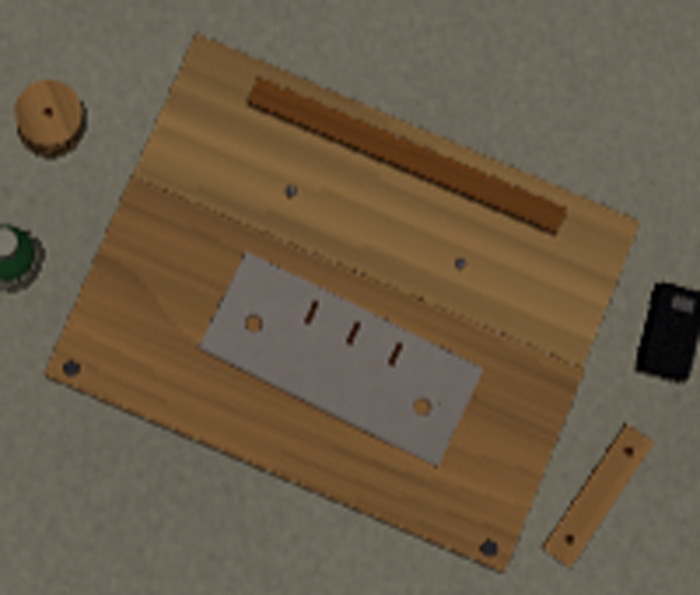

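The crop shows the jig. The pins are at about full-image (353,159) and (401,180), and the plate lies on the deck with holes at about (343,197) and (391,221). The three white plates are at (367,206), (227,247) and (433,330). Only the first is on the deck and looks big enough, and I'll check its size numerically.

```bash
cat >> h.py <<'E'
from scipy.spatial.transform import Rotation as Rn
def small(c,uv,r,f):
    """centroid of dev from median in window"""
    u,v=int(round(uv[0])),int(round(uv[1])); w=c["pixels"][v-r:v+r+1,u-r:u+r+1].astype(float)
    g=f(w); g=np.clip(np.abs(g-np.median(g))-0.35*np.abs(g-np.median(g)).max(),0,None)
    yy,xx=np.mgrid[v-r:v+r+1,u-r:u+r+1]; return np.array([(g*xx).sum(),(g*yy).sum()])/g.sum()
sat=lambda w:(w[...,2]-w[...,0])
def jigplate(c,zt=0.026,verbose=1):
    s=sat(c["pixels"].astype(int)); J=(s>28).astype(np.uint8)
    k=max(cv2.findContours(J[100:285,270:470],cv2.RETR_EXTERNAL,cv2.CHAIN_APPROX_NONE,offset=(270,100))[0],key=cv2.contourArea)
    F=np.zeros(J.shape,np.uint8); cv2.drawContours(F,[k],-1,1,-1)
    F=cv2.erode(F,np.ones((5,5)))
    P=((s<34)&(c["pixels"].min(2)>70)&(F>0)).astype(np.uint8)
    P=cv2.morphologyEx(P,cv2.MORPH_OPEN,np.ones((3,3)))
    kp=max(cv2.findContours(P,cv2.RETR_EXTERNAL,cv2.CHAIN_APPROX_NONE)[0],key=cv2.contourArea)
    return k,kp
def rect_on(c,k,z):
    X=np.array([ray(c,p,z)[:2] for p in k[:,0]])*1000
    (cx,cy),(w,h),a=cv2.minAreaRect(X.astype(np.float32))
    if w<h: a+=90; w,h=h,w   # long axis a
    a=(a+90)%180-90          # long axis angle; short axis (plate x) = a-90
    yaw=np.deg2rad(a+90 if a<0 else a-90)
    return np.array([cx,cy])/1000,w,h,yaw
def injig(J,p): 
    o,y=J; c,s=np.cos(y),np.sin(y); return np.array([[c,s],[-s,c]])@(np.asarray(p)[:2]-o)
def toworld(J,p):
    o,y=J; c,s=np.cos(y),np.sin(y); return o+np.array([[c,-s],[s,c]])@np.asarray(p)[:2]
def down(y): return Rn.from_matrix(np.array([[-np.sin(y),np.cos(y),0],[np.cos(y),np.sin(y),0],[0,0,-1]]).T).as_rotvec()
E
python3 - <<'E'
from h import *
c=bot.read_camera("top")
pl=small(c,(353.1,159.3),4,sat);pr=small(c,(401.4,180.1),4,sat)
hl=small(c,(342.6,197.3),4,sat);hr=small(c,(390.6,221),4,sat)
print(pl,pr,hl,hr)
PL,PR=[ray(c,p,.017)[:2] for p in(pl,pr)]; HL,HR=[ray(c,p,.024)[:2] for p in(hl,hr)]
d=PL-PR; yaw=np.arctan2(-d[0],d[1]); J=((PL+PR)/2,yaw); print("jig",J,np.hypot(*d))
d=HL-HR; print("plate from holes",np.hypot(*d),np.arctan2(-d[0],d[1]),injig(J,(HL+HR)/2))
k,kp=jigplate(c)
print("jig outline",rect_on(c,k,.016)); r=rect_on(c,kp,.026); print("plate",r,injig(J,r[0]))
for nm,b in (("A",(195,220,260,275)),("B",(400,300,465,360))):
    s=c["pixels"][b[1]:b[3],b[0]:b[2]].astype(int); m=(sat(s)<14).astype(np.uint8)
    kk=max(cv2.findContours(m,cv2.RETR_EXTERNAL,cv2.CHAIN_APPROX_NONE,offset=b[:2])[0],key=cv2.contourArea); print(nm,rect_on(c,kk,.006))
# side camera check
s=bot.read_camera("side"); print([proj(s,[*X,z]) for X,z in((PL,.0195),(PR,.0195),(HL,.026),(HR,.026))])
E
```

```text
[352.67017544 159.17719298] [400.96413591 179.74182047] [341.97715054 197.18346774] [389.94946026 220.7436212 ]
jig (array([ 0.60996373, -0.11225941]), np.float64(-0.38195351101829356)) 0.11958384214476844
plate from holes 0.11946316361502504 -0.4345609119013653 [-0.09494659 -0.01123645]
jig outline (array([ 0.56330792, -0.09409781]), 320.9278564453125, 248.4886474609375, np.float64(-0.3812564106010352))
plate (array([ 0.52186652, -0.08995656]), 169.2252960205078, 69.17615509033203, np.float64(-0.4408953732103241)) [-0.0900618  -0.01214115]
A (array([0.42357745, 0.21941718]), 123.07070922851562, 50.74403762817383, np.float64(-0.44714741018539417))
B (array([ 0.24947206, -0.24299236]), 122.28617095947266, 51.738616943359375, np.float64(0.7378239863164908))
[array([378.45734595, 192.41598348]), array([407.92209848, 228.44153968]), array([347.93764348, 207.94283051]), array([373.59345948, 247.9876483 ])]
```

```bash
cat >> h.py <<'E'
J=(np.array([0.6098,-0.1125]),-0.3815)
def P(x,y,z): return [*toworld(J,(x,y)),z]
def look(name,zt=0.026):
    c=bot.read_camera("top"); cv2.imwrite(f"pics/{name}.png",cv2.resize(c["pixels"][105:275,270:470],None,fx=3.5,fy=3.5,interpolation=cv2.INTER_CUBIC))
    k,kp=jigplate(c); r=rect_on(c,kp,zt); print("plate jig",injig(J,r[0]).round(4),"size",r[1:3],"relyaw",round(r[3]-J[1],4),"t",bot.current_clock())
    return c
E
python3 - <<'E'
from h import *
R=down(J[1])
bot.goto(P(-.090,-.135,.14),R); bot.set_gripper(0)
bot.line_to(P(-.090,-.135,.0225),max_speed=.12)
bot.line_to(P(-.090,-.103,.0225),max_speed=.03)
print(bot.current_contact_force(),bot.current_ee_pos(),P(-.09,-.103,.0225))
bot.line_to(P(-.090,-.125,.0225),max_speed=.1)
bot.line_to(P(-.090,-.125,.14),max_speed=.15)
bot.goto([.36,.25,.25],R)
look("a")
E
```

```text
[-0.04637933 -0.17736762  0.76824235] [ 0.48789315 -0.17470163  0.02250904] [np.float64(0.48792210706845573), np.float64(-0.17458686829408485), 0.0225]
plate jig [-0.0903 -0.0061] size (169.75967407226562, 70.01380157470703) relyaw -0.0571 t 9.9417
```

View pics/a.png

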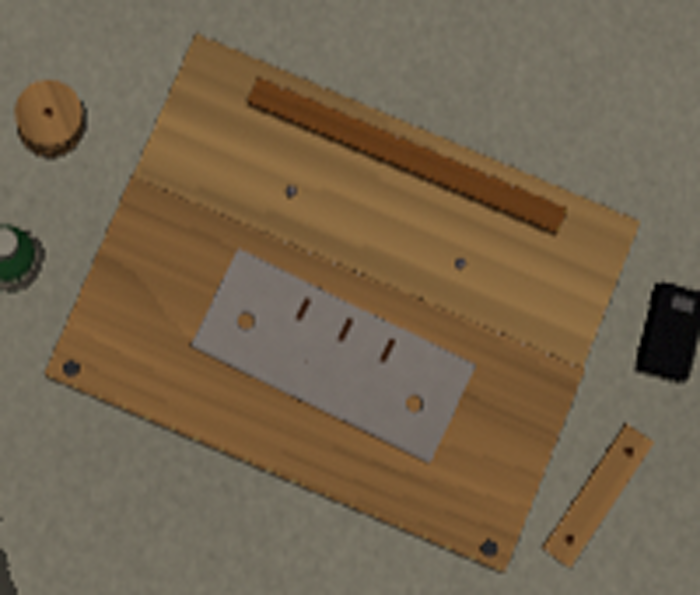

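Lateral push worked, but it fell about 6 mm short because the fingertip half-width is about 12 mm rather than 18. Next I'll square the plate up with the open fingers from behind, then finish the lateral correction.

```bash
python3 - <<'E'
from h import *
R=down(J[1])
bot.goto(P(-.152,-.006,.12),R); bot.set_gripper(1.0)
bot.line_to(P(-.152,-.006,.0225),max_speed=.12)
bot.line_to(P(-.113,-.006,.0225),max_speed=.03)
print(bot.current_contact_force())
bot.line_to(P(-.14,-.006,.0225),max_speed=.1)
bot.line_to(P(-.14,-.006,.1),max_speed=.15)
bot.goto(P(-.070,-.135,.12),R); bot.set_gripper(0)
bot.line_to(P(-.070,-.125,.0225),max_speed=.12)
bot.line_to(P(-.070,-.0972,.0225),max_speed=.03)
bot.line_to(P(-.070,-.125,.0225),max_speed=.1)
bot.line_to(P(-.070,-.125,.14),max_speed=.15)
bot.goto([.36,.25,.25],R)
c=look("b")
E
```

```text
[-0.12202368 -0.02102621 -0.73230122]
plate jig [-0.0692 -0.0004] size (169.48194885253906, 69.95970916748047) relyaw -0.0004 t 23.3583
```

View pics/b.png

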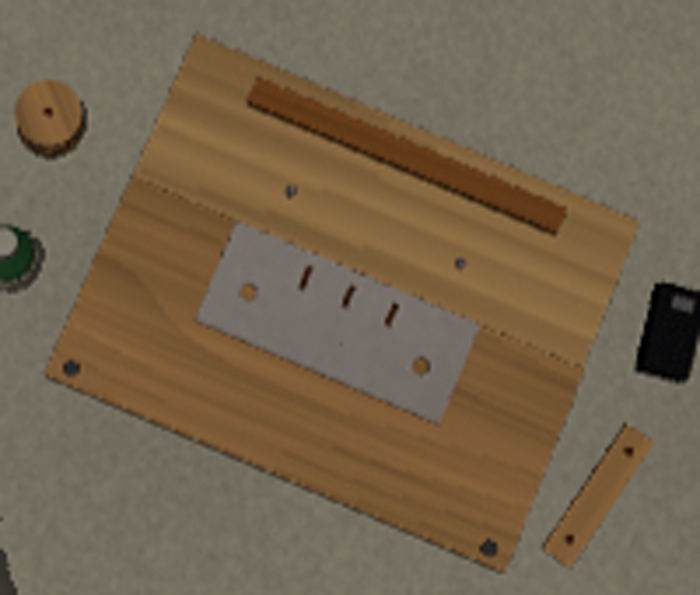

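```bash
python3 - <<'E'
from h import *
R=down(J[1])
c=bot.read_camera("top")
h=[injig(J,ray(c,small(c,(270+u/3.5,105+v/3.5),4,sat),.024)[:2]) for u,v in((249,291),(421,366))]; print(h)
y=(h[0][1]+h[1][1])/2; print(y)
assert abs(y)<.0013
bot.goto(P(-.135,0,.12),R); bot.set_gripper(1.0)
bot.line_to(P(-.135,0,.0215),max_speed=.12)
bot.line_to(P(-.050,0,.0215),max_speed=.035)
for x in (-.044,-.042,-.0405,-.039,-.038):
    bot.line_to(P(x,0,.0215),max_speed=.01); print(x,bot.current_contact_force().round(2))
bot.hold(.3)
bot.line_to(P(-.07,0,.0215),max_speed=.08)
bot.line_to(P(-.09,0,.12),max_speed=.15)
bot.goto([.36,.25,.25],R)
look("c",.018)
s=bot.read_camera("side"); cv2.imwrite("pics/cs.png",cv2.resize(s["pixels"][140:310,290:490],None,fx=3.5,fy=3.5,interpolation=cv2.INTER_CUBIC))
E
```

```text
[array([-0.07402269,  0.05991178]), array([-0.07425671, -0.05973084])]
9.047046575144657e-05
-0.044 [ 0.89  0.19 -0.29]
-0.042 [ 0.14  0.19 -0.47]
-0.0405 [ 0.4 -0.4 -0.4]
-0.039 [0.61 0.75 0.25]
-0.038 [-0.44  0.33 -0.2 ]
plate jig [ 0.0047 -0.0006] size (169.4299774169922, 70.28829193115234) relyaw 0.0015 t 34.8
```

View pics/c.png

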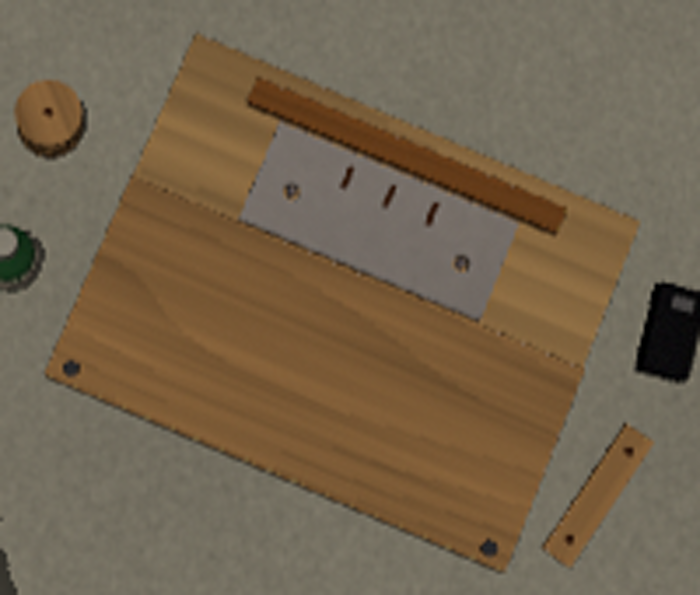

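View pics/cs.png

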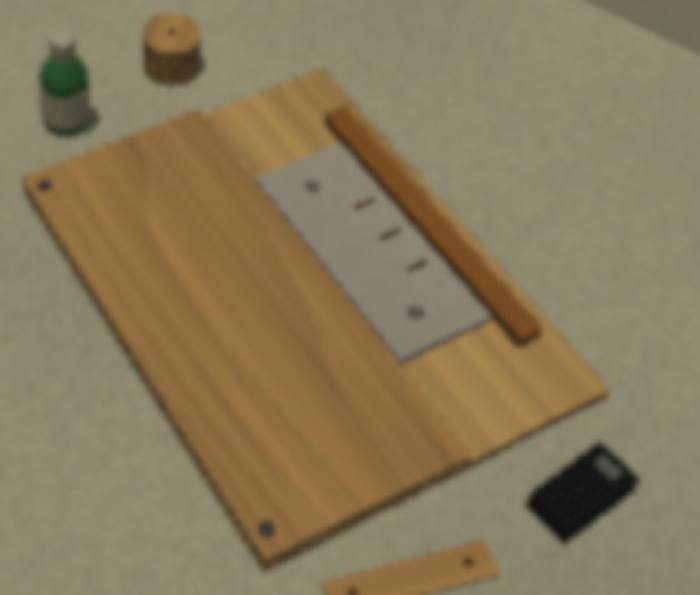

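Both pins (290,190 and 462,262 in the top crop) show inside the holes, and the plate lies against the step at the pose the nest calls for. One check of its height across the two views, then I'll hand in.

```bash
python3 - <<'E'
from h import *
from scipy.optimize import least_squares
c=bot.read_camera("top"); s=bot.read_camera("side")
sc=np.array([(260,178),(338,143),(490,320),(402,360)])/3.5+[290,140]
tc=np.array([(241,220),(277,123),(516,226),(481,320)])/3.5+[270,105]
for (x,y),a,b in zip(((-.03,.085),(.04,.085),(.04,-.085),(-.03,-.085)),tc,sc):
    r=least_squares(lambda X:np.r_[proj(c,X)-a,proj(s,X)-b],[*P(x,y,.018)])
    print("tri z mm",round(r.x[2]*1000,1),"side resid @18",(b-proj(s,P(x,y,.018))).round(1),"@26",(b-proj(s,P(x,y,.026))).round(1))
E
```

```text
tri z mm 20.0 side resid @18 [2.  0.5] @26 [1.7 2.7]
tri z mm 17.1 side resid @18 [0.1 0.5] @26 [-0.3  2.7]
tri z mm 15.7 side resid @18 [0.6 1.1] @26 [-0.2  3.2]
tri z mm 19.6 side resid @18 [1.5 0.2] @26 [0.9 2.3]
```

```bash
python3 -c "
from workcell import bot
print(bot.current_clock()); bot.job_done()"
```

```text
34.95
the job is handed in; nothing more can be done
```

The white plate is seated on both locating pins in the nest, and I handed the job in at about 35 s with the hand clear. I used pushes only: two sideways nudges on the plate's end with the closed fingers, and two pushes from behind with the open fingers.

**Position:** the last top view put the plate's centre at jig (4.7, −0.6) mm, where the target is (5, 0). Its yaw was 0.0015 rad off the jig, and both pins showed inside their holes.

**Height:** the plate's top corners averaged 18.1 mm across the two views, against 18 mm when seated. The four corners disagreed, with the rear ones at about 20 mm and the front ones at 16–17 mm. I put this down to hand-picked pixels and the deck edge hiding the rear corners in the side view, but I did not check it further.

**Bystanders:** the wheels, glue, battery and strip look unmoved in the pictures; I did not measure them.

**First nudge:** it fell about 6 mm short, because the fingertips are narrower than I had worked out. The second nudge corrected it.

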